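# Wind up the fuse carrier and draw it from its dock

## Robot

A 7-joint arm with a two-finger parallel gripper is mounted at the origin on a cart in front of the work surface, level with it; the furniture and walls round the work are solid. World frame = base frame: x ahead of the robot, y to its left, z up, the work surface at z = 0. Lengths are in m, angles in rad, forces in N, time in s.
With the tool pointing down it reaches from about 0.425 to 0.925 m from the base axis. Payload 6.8 kg.
Tool frame: the origin (TCP) lies at the very end of the fingers, on their centre line; the grasp point (between the pads) lies 19 mm behind it; z points along the fingers, y is the line along which they close (so a half turn about z gives the same grasp; the last joint's range is limited). The gripper opens to 85 mm and grips with 20 to 120 N. Pads are 22 mm wide; open, the fingers measure 114 mm over their backs; the gripper's body (76 mm by 85 mm) begins 54 mm behind the grasp point. The pads swing forward as they close: fully open they stand 13 mm farther back than shut.
Start: joints at [1.239, 0.477, 0.022, 1.555, -0.011, 1.109, -0.083], TCP at [0.15, -0.658, 0.231] pointing down, gripper open.
Joint ranges: [-2.96, 2.96], [-0.34, 2.1], [-1.41, 1.46], [0.24, 2.44], [-1.37, 4.51], [0.17, 1.92], [-2.96, 2.96]. Speed limits (rad/s): [2.39, 2.39, 3.14, 3.14, 3.14, 3.14, 3.14].

## Interface

Orientations are given as a rotation vector (axis times angle).
In Python, from bench import r gives the robot as it stands.
- The arm moves only by the tool play_rows, never from a script. Its argument "targets" is text: rows parted by semicolons, each of 5 numbers parted by spaces: the closure, from -1 (fully open) to 1 (shut), then the shift along the tool's x, y, z in m, then the turn about the tool's z in rad. In form: gripper dx dy dz spin; .... A call has 1 to 8 rows; each row is the pose to reach, as a shift and turn from the pose commanded when the call began, along the tool's axes at that moment; what a row does not reach only later rows make up. A row lasts 1/12 s, in which the tool goes at most 41.7 mm and 7.16 degrees, less where a joint would pass 70% of its speed; a pose out of reach is approached as far as the arm can. A call with a gripper value outside its range is refused whole. The fingers move at their own pace and stop on an object; "squeeze" is the grip in N (left out, the last holds). Time passes only in rows, so rows that repeat a pose let the fingers close. It gives the time, the measured TCP pose, the force, the opening and the grip force at its end, in the units of the state.
- r.get_obs(): the state, without advancing time (a new reading comes with each control period).
- r.grab_frame(name): name is "scene" or "side" or "wrist"; returns the picture (400x640x3 uint8, red, green, blue); there is no depth.
- r.camera_info(name): a dict with "fov_y" (degrees; the focal length in pixels is half the picture's height over the tangent of half this angle, whatever the lens; pixels are square), "cx", "cy" (the principal point, pixels), "k1" (the pictures are not rectified: a ray, as slopes to the right and down, at radius r is drawn at 1 + k1 r^2 times it, then the intrinsics apply), "position" and "rotation" of the camera in the world. Camera axes: x right, y down, z forward; pixel columns grow to the right and rows downward; lengths in m; the calibration is good to about 2 mm. A picture is of the moment at which its call begins: read the wrist's pose just before it. camera_info takes no time and is no camera call; for the wrist camera it gives the pose at the moment of the call.
- r.hand_in(): hands the job in; it is judged then, once.
The state is a dict: "clock": time; "joints": joint angles; "qvel": joint speeds; "tau": joint torques, N m; "tcp_pos": TCP position; "orientation": TCP orientation; "contact_force": force on the tool from outside, world axes, zero at the start; "moment": the same for the moment, N m; "grip_width": finger opening in m; "gripper_force": force on a finger pad.
Only numpy, scipy, OpenCV 4.12 (cv2) and the standard library are available. Lean on these libraries where they do the work, as an engineer would, in place of code of your own. Each camera call takes 0.05 s, during which the arm holds its last target. There are 200 camera calls.

## Task

Turn the red-knobbed hand crank of the blue dock clockwise (seen from above) until it comes to its stop, about two turns, so that the lift brings the grey fuse carrier's orange side catches up out of the well. Then squeeze both catches together and draw the carrier straight up until it is well clear of the dock, and finish while still holding it there by its squeezed catches, upright and still above the dock. Do not disturb the loose things on the bench.

Things in the scene. Friction and masses are not known exactly. Their poses are not given: they have to be found in the camera images.
- dock: Fixed dock; origin on the bench under the centre of the well, z up. Dark steel foot plate x -46..46, y -136..50, 8 mm thick. Blue open-topped well, outside 84 (x) by 76 (y), inside 69 by 62, rim at z = 74 mm. Beside it at y = -105 stands a grey post (44 diameter) that carries the crank; a low grey gear case (top at z = 42) joins them. Clear space above everything but the crank and the carrier.
- crank_axis (a point): Point on the crank's vertical axis, at dock (0, -105, 94 mm), the height of the middle of the crank knob.
- crank_grip (a point): Middle of the red crank knob: an upright round knob, 19 mm thick at its middle, z = 79..112 mm, this point at z = 94 mm; it spins freely on its pin, 38 mm from the crank's axis, so it can be held without turning the wrist. The top of the steel crank arm under it is at z = 76 mm.
- crank (a joint): Crank angle, rad, grows clockwise seen from above, from 0 to its stop at 12.566 (two full turns). At 0 and at each full turn the knob lies on the dock's -y side of the axis (away from the well). It starts between 0 and 1.5. Friction: about 3 N at the knob; it stays where it is left.
- lift (a joint): Height of the lift platform in the well, m, 0 (bottom) to 0.036 (crank at its stop). Geared to the crank: 18 mm a turn; friction keeps it up.
- carrier: Loose grey fuse carrier, about 190 g (varies), 42 (x) by 46 (y) by 60 mm body, two white fuses with brass ends on top (to z = 66); origin at the centre of its underside, axes parallel to the dock's, origin 14 mm above the bench plus the lift's height. While docked its catches hook under bars of the lift, so it cannot be pulled out unless both are squeezed.
- carrier_grip (a point): Midway between the two orange catch paddles, at their mid height, 44 mm above the carrier's underside. Squeeze here along the carrier's x. Paddles: 26 mm wide (y), 28 mm high, 58 mm over their outer faces when free, 46 mm when squeezed. Lift down: inside the well below the rim, 5 mm beside them. Lift up: their lower edges are 6 mm above the rim.
- catch_near (a joint): Inward travel of the catch on the carrier's -x side (towards the robot), m: 0 free, 0.006 fully squeezed (about 5.5 N); its hook lets go from 0.004 on. Springs back when let go.
- catch_far (a joint): The same for the catch on the carrier's +x side.
- bottle: Bystander, loose: white square solvent bottle with a steel cap, 56x53x129 mm, origin under its centre.
- magnifier: Bystander, loose: black round loupe lying on the bench, 62x55x17 mm, origin under its centre.
- hung_tapes: Fixed, part of the room: pink and black tape rolls (and below them pliers with blue grips) hung on the shelf's post beyond the dock. They fill x from 0.64 m on, y -0.11 to 0.10 m, from 0.04 m above the bench up past the top of the arm's reach: an arm that swings across there must draw in first. Right of them (y below -0.1) shelves begin at x about 0.69 m.
There are look-alikes about, which are no part of the job. Leave any green or pink look-alike of the carrier alone.

How it is judged:
By the outcome, as a careful person would: the job done as asked, in the order asked, and still so for the second after the job is handed in, while the arm keeps its last pose, push and grip.
It also fails if it takes over 61 s, if anything falls off the work surface, if the arm or the gripper's body presses on something with over 40 N, if the wrist force passes 120 N, or if a joint passes its speed limit or range.

## Working session

There is one attempt and no reset: what is moved stays moved. The work goes in short steps, Python scripts to look and compute and a tool call to move; the robot and the scene stay as the last step left them, time stands still between calls to the robot, and variables do not carry over. Pictures are saved under pics/ and viewed, at most 10 in all, crops included, and the job is handed in when it is done.

Besides the shell and the picture viewer there is one more tool, called after ">>>" as name(argument=value, ...) on one line, values as JSON. play_rows: Moves the arm, as the interface text tells. Its arguments: {"type":"object","properties":{"targets":{"type":"string"},"squeeze":{"type":"number"}},"required":["targets"]}

```bash
mkdir -p pics; ls
cat > h.py <<'E'
import numpy as np, cv2
from bench import r
from scipy.spatial.transform import Rotation as R
def ray(ci,u,v):
    f=200/np.tan(np.radians(ci["fov_y"])/2)
    K=np.array([[f,0,ci["cx"]],[0,f,ci["cy"]],[0,0,1]])
    p=cv2.undistortPoints(np.array([[[u,v]]],float),K,np.array([ci["k1"],0,0,0,0.]))[0,0]
    d=np.array(ci["rotation"]).reshape(3,3)@np.array([p[0],p[1],1])
    return np.array(ci["position"]),d/np.linalg.norm(d)
def onplane(ci,u,v,z):
    o,d=ray(ci,u,v); return o+d*(z-o[2])/d[2]
def meet(a,b):
    (o1,d1),(o2,d2)=a,b
    A=np.stack([d1,-d2],1); t=np.linalg.lstsq(A,o2-o1,rcond=None)[0]
    p,q=o1+t[0]*d1,o2+t[1]*d2
    return (p+q)/2,np.linalg.norm(p-q)
E
python3 - <<'E'
from h import *
o=r.get_obs()
print({k:np.round(v,3) for k,v in o.items()})
ims=[]
for n in ("scene","side"):
    im=r.grab_frame(n)[:,:,::-1]; cv2.imwrite(f"pics/{n}0.png",im); ci=r.camera_info(n); print(n,ci)
E
```

```text
pics
{'clock': np.float64(0.0), 'joints': array([ 1.239,  0.478,  0.022,  1.556, -0.012,  1.109, -0.083]), 'qvel': array([-0.001, -0.002, -0.001,  0.001,  0.001,  0.   , -0.001]), 'tau': array([ 1.0000e-03, -5.9646e+01,  1.6090e+00, -2.8119e+01,  1.3000e-02,
        9.0000e-03,  0.0000e+00]), 'tcp_pos': array([ 0.15 , -0.658,  0.23 ]), 'orientation': array([-3.12 , -0.351,  0.   ]), 'contact_force': array([ 0.268, -0.315,  0.799]), 'moment': array([ 0.035,  0.021, -0.051]), 'gripper_force': np.float64(0.0), 'grip_width': np.float64(0.086)}
scene {'fov_y': 45.56954466942165, 'cx': 315.60533323035145, 'cy': 206.2267881118912, 'k1': -0.05338343881258711, 'position': array([0.0899972 , 0.4584158 , 0.88807533]), 'rotation': array([-0.83398498,  2.58058998, -1.01205972])}
side {'fov_y': 47.130023112504716, 'cx': 318.6978996923968, 'cy': 208.56990195410285, 'k1': -0.11975697046323991, 'position': array([ 0.37936016, -0.95378239,  0.65891817]), 'rotation': array([-2.12356232,  0.17842237, -0.11448748])}
```

```bash
sed -i 's/np.array(ci\["rotation"\]).reshape(3,3)@/R.from_rotvec(ci["rotation"]).as_matrix()@/' h.py
```

```text
(no output)
```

View pics/scene0.png

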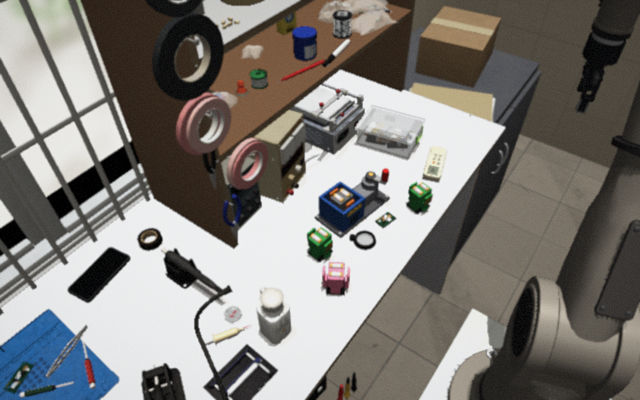

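View pics/side0.png

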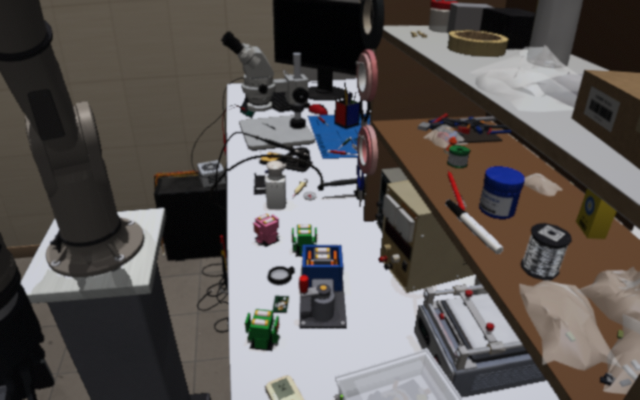

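Scene: blue well at (342,205), grey crank post (371,182), red knob (385,176). Side: well (322,265), knob (304,284). The look-alikes are green at (419,196) and (319,242) and pink at (336,277), all in the scene view. The grey carrier inside the blue well is the one meant, because it alone sits in a blue dock beside the crank.

Run:
```python
from h import *
W={'scene':(300,150,110,95),'side':(285,230,80,105)}
res={};crops=[]
for n,(x,y,w,h) in W.items():
    ci=r.camera_info(n); im=cv2.imread(f"pics/{n}0.png")[y:y+h,x:x+w]
    hsv=cv2.cvtColor(im,cv2.COLOR_BGR2HSV)
    red=cv2.inRange(hsv,(0,170,90),(5,255,255))|cv2.inRange(hsv,(174,150,90),(180,255,255))
    blue=cv2.inRange(hsv,(105,110,30),(128,255,255))
    for nm,m in(('red',red),('blue',blue)):
        k,l,s,c=cv2.connectedComponentsWithStats(m); 
        i=1+s[1:,4].argmax(); ys,xs=np.where(l==i)
        print(n,nm,s[i],c[i]+[x,y])
        if nm=='red': res[n]=ray(ci,*(c[i]+[x,y]))
        if nm=='blue':
            cs=cv2.findContours((l==i).astype('uint8'),0,2)[0][0]
            hull=cv2.convexHull(cs); ap=cv2.approxPolyDP(hull,2,True)[:,0]+[x,y]
            for p in ap: print('  ',p,np.round(onplane(ci,*p,0.074),3))
    c=cv2.resize(im,None,fx=4.5,fy=4.5,interpolation=cv2.INTER_CUBIC); crops.append(c[:430])
print('knob',meet(res['scene'],res['side']))
H=430; cv2.imwrite('pics/crop.png',np.hstack([cv2.copyMakeBorder(c,0,H-c.shape[0],0,0,0) for c in crops])[:, :860][:, :800])
```

```text
scene red [83 19  5  5 22] [385.09090909 171.09090909]
scene blue [ 20  32  45  50 958] [339.72546973 208.97599165]
   [339 182] [ 0.556 -0.248  0.074]
   [364 198] [ 0.477 -0.237  0.074]
   [362 216] [ 0.45  -0.185  0.074]
   [343 231] [ 0.46  -0.123  0.074]
   [320 214] [ 0.532 -0.135  0.074]
   [320 196] [ 0.566 -0.182  0.074]
side red [15 45  8  7 46] [303.63043478 278.2826087 ]
side blue [ 16  15  42  46 868] [323.69700461 267.05645161]
   [303 245] [ 0.489 -0.172  0.074]
   [340 246] [ 0.567 -0.188  0.074]
   [340 290] [ 0.537 -0.324  0.074]
   [309 285] [ 0.482 -0.3    0.074]
   [303 272] [ 0.476 -0.26   0.074]
knob (array([ 0.46912737, -0.31588236,  0.10557411]), np.float64(0.0010538541025121096))
```

View pics/crop.png

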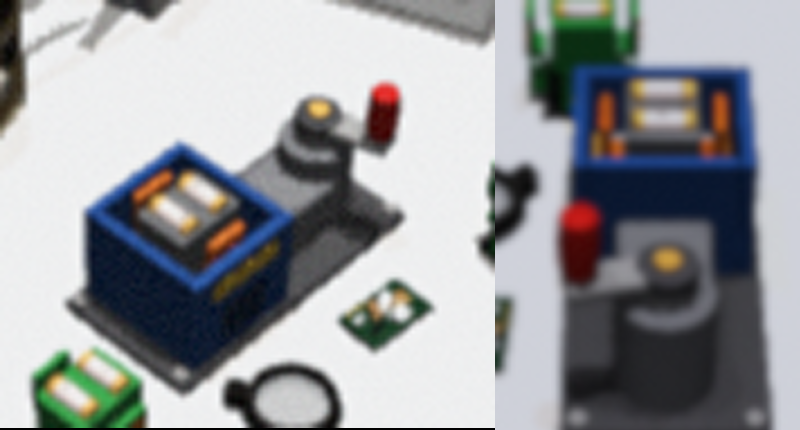

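Crop shows the grey carrier with its orange catches in the blue well. The gold-capped crank hub is beside it, with the red knob towards -x. Next I work out the shift to a viewpoint above the dock.

```bash
cat >> h.py <<'E'
def move(goal,yaw=None):
    "shift in tool axes and spin to reach TCP goal with tool y along world angle yaw (mod pi)"
    o=r.get_obs(); M=R.from_rotvec(o['orientation']).as_matrix()
    d=M.T@(np.array(goal)-o['tcp_pos']); print('tcp',np.round(o['tcp_pos'],4),'shift',np.round(d,4),'y dir deg',np.degrees(np.arctan2(M[1,1],M[0,1])).round(2),'toolx',M[:,0].round(3),'z',M[:,2].round(3))
    if yaw is not None:
        v=M.T@np.array([np.cos(yaw),np.sin(yaw),0]); a=np.arctan2(-v[0],v[1]); a=(a+np.pi/2)%np.pi-np.pi/2; print('spin',a.round(4))
    print('q',o['joints'].round(3),'clk',round(float(o['clock']),2))
E
python3 - <<'E'
from h import *
move([0.47,-0.27,0.33],np.radians(-9))
print(r.camera_info('wrist'))
E
```

```text
tcp [ 0.1496 -0.6577  0.2304] shift [ 0.3984 -0.3071 -0.0991] y dir deg -77.18 toolx [ 0.975  0.222 -0.   ] z [-0.001  0.002 -1.   ]
spin -1.1899
q [ 1.239  0.478  0.022  1.556 -0.011  1.109 -0.083] clk 0.1
{'fov_y': 62.803215523746296, 'cx': 319.95439044728545, 'cy': 199.4986851386934, 'k1': -0.0478696293769893, 'position': array([ 0.22953964, -0.63967581,  0.37361074]), 'rotation': array([ 2.24625289, -1.79324336, -0.29632202])}
```

>>> play_rows(targets="-1 0.01 -0.01 -0.005 -0.04; -1 0.035 -0.03 -0.015 -0.12; -1 0.065 -0.05 -0.03 -0.2; -1 0.095 -0.073 -0.04 -0.28; -1 0.125 -0.096 -0.05 -0.36; -1 0.155 -0.119 -0.06 -0.44; -1 0.185 -0.142 -0.07 -0.52; -1 0.21 -0.16 -0.08 -0.6")

```text
clock: 0.77
tcp_pos: [0.321, -0.4519, 0.312]
orientation: [-2.873, -1.269, -0.001]
contact_force: [0.2, -0.6, -0.2]
grip_width: 0.0852
gripper_force: 0.0
```

Run:
```python
from h import *
move([0.47,-0.27,0.33],np.radians(-9))
```

```text
tcp [ 0.321  -0.4519  0.312 ] shift [ 0.2348 -0.0124 -0.0179] y dir deg -42.34 toolx [0.673 0.739 0.   ] z [ 0.  0. -1.]
spin -0.5818
q [ 1.007  0.22  -0.197  1.735  0.046  1.191  0.059] clk 0.77
```

>>> play_rows(targets="-1 0.03 -0.002 -0.002 -0.075; -1 0.06 -0.003 -0.005 -0.15; -1 0.09 -0.005 -0.007 -0.225; -1 0.12 -0.006 -0.009 -0.3; -1 0.15 -0.008 -0.012 -0.375; -1 0.18 -0.01 -0.014 -0.45; -1 0.21 -0.011 -0.016 -0.52; -1 0.235 -0.012 -0.018 -0.582")

```text
clock: 1.43
tcp_pos: [0.471, -0.272, 0.3297]
orientation: [2.39, 2.039, 0.0]
contact_force: [0.7, 0.1, -0.4]
grip_width: 0.0855
gripper_force: 0.0
```

Run:
```python
from h import *
move([0.47,-0.27,0.33],np.radians(-9))
ci=r.camera_info('wrist'); im=r.grab_frame('wrist')[:,:,::-1]; cv2.imwrite('pics/w1.png',im); print(ci['position'],R.from_rotvec(ci['rotation']).as_matrix().round(3))
np.save('w1.npy',np.r_[ci['position'],ci['rotation']])
```

```text
tcp [ 0.471  -0.272   0.3297] shift [ 0.0018 -0.0013 -0.0003] y dir deg -9.04 toolx [0.157 0.988 0.   ] z [ 0. -0. -1.]
spin -0.0008
q [ 0.764  0.209 -0.416  1.721  0.089  1.23   0.168] clk 1.43
[ 0.48333439 -0.19066903  0.4728457 ] [[ 0.987 -0.15  -0.05 ]
 [-0.158 -0.936 -0.315]
 [ 0.001  0.319 -0.948]]
```

View pics/w1.png

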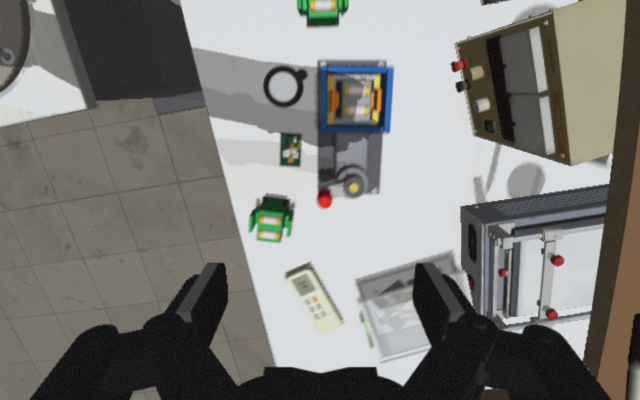

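Wrist view: well rim corners at about (321,62), (394,66), (388,133) and (318,128). Gold hub cap at (354,187) and red knob at (325,199). Measuring these precisely now.

Run:
```python
from h import *
ci=r.camera_info('wrist'); im=cv2.imread('pics/w1.png'); hsv=cv2.cvtColor(im,cv2.COLOR_BGR2HSV)
def comp(m,roi):
    x,y,w,h=roi; mm=np.zeros_like(m); mm[y:y+h,x:x+w]=m[y:y+h,x:x+w]
    k,l,s,c=cv2.connectedComponentsWithStats(mm); i=1+s[1:,4].argmax(); return (l==i).astype('uint8'),s[i],c[i]
b,s,c=comp(cv2.inRange(hsv,(105,110,60),(128,255,255)),(300,45,110,100)); print('blue',s,c)
hull=cv2.convexHull(cv2.findContours(b,0,2)[0][0])
q=cv2.approxPolyDP(hull,3,True)[:,0].astype(float)
P=np.array([onplane(ci,*p,0.074)[:2] for p in q]); print(q.tolist(),P.round(4).tolist())
w=np.array([onplane(ci,*p[0],0.074)[:2] for p in hull.astype(float)],np.float32); print('rect',cv2.minAreaRect(w))
m,s,c=comp(cv2.inRange(hsv,(0,150,90),(6,255,255))|cv2.inRange(hsv,(174,150,90),(180,255,255)),(305,180,40,40)); print('red',s,c,onplane(ci,*c,.105),onplane(ci,*c,.112))
m,s,c=comp(cv2.inRange(hsv,(15,110,90),(32,255,255)),(340,170,40,40)); print('gold',s,c,onplane(ci,*c,.085))
```

```text
blue [ 320   66   73   68 1612] [355.87096774  98.11414392]
[[392.0, 68.0], [388.0, 131.0], [321.0, 132.0], [321.0, 67.0]] [[0.5723, -0.1736], [0.5614, -0.2443], [0.4812, -0.2336], [0.492, -0.1608]]
rect ((0.5265507102012634, -0.2031553089618683), (0.07591024786233902, 0.08338296413421631), 81.69026947021484)
red [319 195  12  13 129] [324.62015504 200.41860465] [ 0.47395035 -0.30997624  0.105     ] [ 0.47417285 -0.3076233   0.112     ]
gold [349 183  10   9  66] [353.36363636 187.1969697 ] [ 0.5109321  -0.30493565  0.085     ]
```

>>> play_rows(targets="-0.2 -0.012 0.003 0.02 -0.006; -0.2 -0.026 0.006 0.05 -0.013; -0.2 -0.0365 0.008 0.085 -0.013; -0.2 -0.0365 0.008 0.12 -0.013; -0.2 -0.0365 0.008 0.145 -0.013; -0.2 -0.0365 0.008 0.16 -0.013; -0.2 -0.0365 0.008 0.16 -0.013", squeeze=30)

```text
clock: 2.07
tcp_pos: [0.4692, -0.3106, 0.1657]
orientation: [-2.377, -2.044, 0.004]
contact_force: [-0.8, 0.7, -0.2]
grip_width: 0.0507
gripper_force: 0.0
```

Run:
```python
from h import *
move([0.4735,-0.3092,0.086],np.radians(-8.3))
print(r.get_obs()['grip_width'])
for n in('scene','side'):
    im=r.grab_frame(n)[:,:,::-1]; cv2.imwrite(f'pics/{n}1.png',im)
a=cv2.imread('pics/scene1.png')[130:230,320:420]; b=cv2.imread('pics/side1.png')[200:300,260:360]
cv2.imwrite('pics/c1.png',cv2.resize(np.hstack([a,b]),None,fx=4,fy=4,interpolation=2))
```

```text
tcp [ 0.4692 -0.3106  0.1657] shift [0.0018 0.0046 0.0797] y dir deg -8.62 toolx [0.15  0.989 0.003] z [-0.006  0.004 -1.   ]
spin -0.0056
q [ 0.773  0.397 -0.375  1.866  0.178  0.918  0.164] clk 2.07
0.05074127328154152
```

View pics/c1.png

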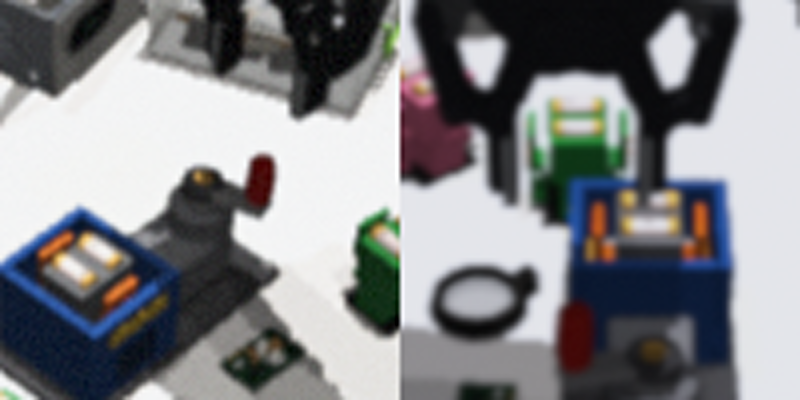

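The fingers straddle the knob: finger midpoint x≈575, knob x≈577 in the side crop. Descending and closing.

>>> play_rows(targets="-0.2 0.002 0.0045 0.02 -0.005; -0.2 0.002 0.0045 0.045 -0.005; -0.2 0.002 0.0045 0.068 -0.005; -0.2 0.002 0.0045 0.079 -0.005; 0.2 0.002 0.0045 0.079 -0.005; 0.6 0.002 0.0045 0.079 -0.005; 0.7 0.002 0.0045 0.079 -0.005; 0.7 0.002 0.0045 0.079 -0.005", squeeze=30)

```text
clock: 2.83
tcp_pos: [0.4706, -0.3127, 0.0912]
orientation: [-2.377, -2.044, 0.013]
contact_force: [-14.9, -1.5, 5.9]
grip_width: 0.0169
gripper_force: 29.1
```

Run:
```python
from h import *
move([0.4735,-0.3092,0.086],np.radians(-8.3))
o=r.get_obs(); print(o['contact_force'],o['gripper_force'],o['grip_width'])
```

```text
tcp [ 0.4706 -0.3127  0.0912] shift [0.0039 0.0024 0.0051] y dir deg -8.61 toolx [ 0.15   0.989 -0.002] z [-0.011 -0.001 -1.   ]
spin -0.0054
q [ 0.742  0.499 -0.345  1.913  0.24   0.779  0.112] clk 2.83
[-14.90448815  -1.50716071   5.90683007] 29.070867954287678 0.016897975711204553
```

>>> play_rows(targets="0.7 0 -0.002 0.003 0; 0.7 0 -0.002 0.003 0; 0.7 0 -0.002 0.003 0")

```text
clock: 3.08
tcp_pos: [0.4709, -0.3141, 0.0906]
orientation: [-2.382, -2.047, 0.011]
contact_force: [-15.3, -1.8, 19.3]
grip_width: 0.0164
gripper_force: 30.2
```

Run:
```python
from h import *
move([0.4735,-0.3092,0.086],np.radians(-8.3))
o=r.get_obs(); print(o['contact_force'],o['gripper_force'],o['grip_width'])
th0=1.37
```

```text
tcp [ 0.4709 -0.3141  0.0906] shift [0.0052 0.0019 0.0045] y dir deg -8.65 toolx [ 0.15   0.989 -0.005] z [-0.006 -0.004 -1.   ]
spin -0.0061
q [ 0.743  0.498 -0.344  1.916  0.242  0.771  0.111] clk 3.08
[-15.33788281  -1.81726414  19.33868808] 30.199175687448587 0.016389214801219836
```

Run:
```python
from h import *
for n in('scene','side'):
    im=r.grab_frame(n)[:,:,::-1]; cv2.imwrite(f'pics/{n}2.png',im)
a=cv2.imread('pics/scene2.png')[130:230,330:430]; b=cv2.imread('pics/side2.png')[230:330,260:360]
cv2.imwrite('pics/c2.png',cv2.resize(np.hstack([a,b]),None,fx=4,fy=4,interpolation=2))
o=r.get_obs(); print(o['contact_force'],o['moment'],o['tcp_pos'])
```

```text
[-15.35600718  -1.51007739  19.86190485] [-0.52198442  3.59894833 -0.18287015] [ 0.47085051 -0.31408272  0.09058796]
```

View pics/c2.png

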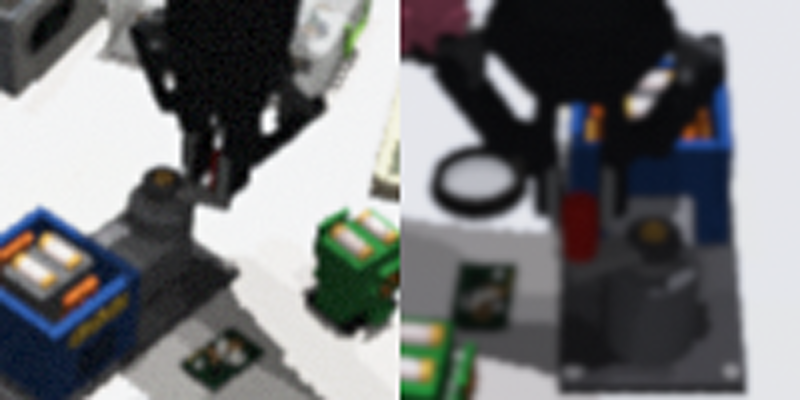

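The fingers straddle the knob but grip only its top. I'll reopen, settle lower and regrip.

>>> play_rows(targets="0.1 0 0 0 0; -0.1 0 0 0 0; -0.1 0 0 0 0; -0.1 0 0 0 0")

```text
clock: 3.52
tcp_pos: [0.4758, -0.3107, 0.0884]
orientation: [2.377, 2.052, 0.002]
contact_force: [0.3, 0.1, -0.8]
grip_width: 0.0467
gripper_force: 0.0
```

Run:
```python
from h import *
move([0.4735,-0.3092,0.083],np.radians(-8.3))
o=r.get_obs(); print(o['contact_force'],o['gripper_force'],o['grip_width'])
```

```text
tcp [ 0.4758 -0.3107  0.0884] shift [ 0.0012 -0.0025  0.0054] y dir deg -8.39 toolx [ 0.146  0.989 -0.   ] z [ 0.002 -0.001 -1.   ]
spin -0.0016
q [ 0.741  0.503 -0.348  1.915  0.24   0.762  0.111] clk 3.52
[ 0.27199312  0.08684287 -0.81308133] 0.0 0.04670250129019609
```

>>> play_rows(targets="-0.1 0.001 -0.0045 0.004 0; -0.1 0.001 -0.0045 0.008 0; -0.1 0.001 -0.0045 0.008 0; -0.1 0.001 -0.0045 0.008 0")

```text
clock: 3.85
tcp_pos: [0.47, -0.3088, 0.0788]
orientation: [-2.378, -2.052, 0.0]
contact_force: [0.2, 0.3, 0.6]
grip_width: 0.0471
gripper_force: 0.0
```

Run:
```python
from h import *
move([0.4715,-0.3092,0.081],np.radians(-8.3))
o=r.get_obs(); print(o['contact_force'],o['gripper_force'],o['grip_width'])
```

```text
tcp [ 0.47   -0.3088  0.0788] shift [-0.0002  0.0016 -0.0022] y dir deg -8.41 toolx [0.146 0.989 0.   ] z [-0.001  0.001 -1.   ]
spin -0.002
q [ 0.74   0.51  -0.344  1.932  0.246  0.741  0.106] clk 3.85
[0.15256682 0.29242045 0.55001173] 0.0 0.04711794202883432
```

>>> play_rows(targets="0.1 0 0.0015 -0.002 0; 0.3 0 0.0015 -0.002 0; 0.5 0 0.0015 -0.002 0; 0.65 0 0.0015 -0.002 0; 0.65 0 0.0015 -0.002 0; 0.65 0 0.0015 -0.002 0", squeeze=30)

```text
clock: 4.35
tcp_pos: [0.4716, -0.3091, 0.0813]
orientation: [-2.378, -2.052, 0.0]
contact_force: [-0.7, 1.1, 1.4]
grip_width: 0.0147
gripper_force: 1.6
```

Run:
```python
from h import *
move([0.4715,-0.3092,0.081],np.radians(-8.3))
o=r.get_obs(); print(o['contact_force'],o['gripper_force'],o['grip_width'])
```

```text
tcp [ 0.4716 -0.3091  0.0813] shift [-0.0002 -0.0001  0.0003] y dir deg -8.42 toolx [0.146 0.989 0.   ] z [-0.  0. -1.]
spin -0.0021
q [ 0.74   0.508 -0.345  1.927  0.245  0.747  0.107] clk 4.35
[-0.66982268  1.12036354  1.37752432] 1.6364993394017802 0.014683440516553018
```

Run:
```python
from h import *
for k,roi in((0,0),(1,0)):
    rs=[]
    for n,(x,y,w,h) in {'scene':(374,160,22,35),'side':(293,268,22,30)}.items():
        im=cv2.imread(f'pics/{n}{k}.png'); hsv=cv2.cvtColor(im,cv2.COLOR_BGR2HSV)
        m=((hsv[...,1]>140)&((hsv[...,0]<8)|(hsv[...,0]>170))&(hsv[...,2]>35)).astype('uint8')
        mm=np.zeros_like(m); mm[y:y+h,x:x+w]=m[y:y+h,x:x+w]
        q,l,s,c=cv2.connectedComponentsWithStats(mm); i=1+s[1:,4].argmax(); print(k,n,s[i],c[i].round(1), onplane(r.camera_info(n),*c[i],.0955).round(4)); rs.append(ray(r.camera_info(n),*c[i]))
    print(meet(*rs))
im=r.grab_frame('wrist')[:,:,::-1]; cv2.imwrite('pics/w2.png',im)
```

```text
0 scene [382 169   6  12  59] [384.7 174.5] [ 0.4679 -0.3146  0.0955]
0 side [300 275   9  17 123] [303.7 282.6] [ 0.4696 -0.316   0.0955]
(array([ 0.46903305, -0.31545323,  0.0947073 ]), np.float64(0.0013051805965038422))
1 scene [382 170   6  11  54] [384.7 175. ] [ 0.4671 -0.313   0.0955]
1 side [300 276   8  17 115] [303.7 284.2] [ 0.469  -0.3204  0.0955]
(array([ 0.46921053, -0.31656429,  0.09192099]), np.float64(0.0007352146030166328))
```

View pics/w2.png

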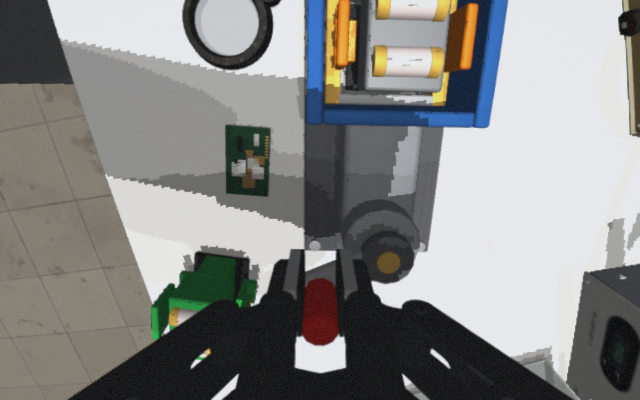

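The wrist view shows the knob (320,312) sitting towards the rear (image bottom, tool -x) of the pads. Triangulation agrees at (0.469,-0.3155). I'll triangulate the gold hub, open, and shift back.

Run:
```python
from h import *
rs=[]
for n,(x,y,w,h) in {'scene':(364,167,14,14),'side':(316,281,16,14)}.items():
    hsv=cv2.cvtColor(cv2.imread(f'pics/{n}0.png'),cv2.COLOR_BGR2HSV)
    m=cv2.inRange(hsv,(10,110,80),(32,255,255)); mm=np.zeros_like(m); mm[y:y+h,x:x+w]=m[y:y+h,x:x+w]
    q,l,s,c=cv2.connectedComponentsWithStats(mm); i=1+s[1:,4].argmax(); print(n,s[i],c[i].round(1)); rs.append(ray(r.camera_info(n),*c[i]))
a,e=meet(*rs); print('hub',a,e)
# wrist2 view hub & well inner far view: gold and knob
ci=r.camera_info('wrist'); hsv=cv2.cvtColor(cv2.imread('pics/w2.png'),cv2.COLOR_BGR2HSV)
m=cv2.inRange(hsv,(10,90,60),(32,255,255)); mm=np.zeros_like(m); mm[245:280,370:410]=m[245:280,370:410]
q,l,s,c=cv2.connectedComponentsWithStats(mm); i=1+s[1:,4].argmax(); print('w2',s[i],c[i].round(1)); w2=ray(ci,*c[i])
ci1=dict(ci); t=np.load('w1.npy'); ci1['position'],ci1['rotation']=t[:3],t[3:]
print('wrist pair hub',meet(w2,ray(ci1,353.36,187.2)), 'scene-w2',meet(rs[0],w2),'side-w2',meet(rs[1],w2))
```

```text
scene [369 173   4   3  12] [370.5 174. ]
side [320 285   7   5  28] [322.9 287.2]
hub [ 0.50646696 -0.31385331  0.07709568] 0.00015051900854636628
w2 [377 252  24  22 411] [388.1 262.3]
wrist pair hub (array([ 0.50540601, -0.31131413,  0.08319631]), np.float64(0.0020832175280261346)) scene-w2 (array([ 0.50580099, -0.31417681,  0.07767081]), np.float64(0.0017696427420305335)) side-w2 (array([ 0.50571043, -0.31486327,  0.07791199]), np.float64(0.00098405343275435))
```

>>> play_rows(targets="0.4 0 0 0 0; 0.2 0 0 0 0; 0.2 -0.003 -0.0015 0 0; 0.2 -0.006 -0.0015 0 0; 0.2 -0.006 -0.0015 0 0; 0.2 -0.006 -0.0015 0 0")

```text
clock: 4.9
tcp_pos: [0.4693, -0.3155, 0.0813]
orientation: [2.379, 2.051, -0.0]
contact_force: [-0.4, 0.1, -0.1]
grip_width: 0.0342
gripper_force: 0.0
```

>>> play_rows(targets="0.4 0 0 0 0; 0.6 0 0 0 0; 0.8 0 0 0 0; 0.8 0 0 0 0; 0.8 0 0 0 0", squeeze=30)

```text
clock: 5.32
tcp_pos: [0.4704, -0.315, 0.0816]
orientation: [2.377, 2.052, 0.002]
contact_force: [4.4, -1.1, -1.6]
grip_width: 0.0174
gripper_force: 29.3
```

Run:
```python
from h import *
move([0.469,-0.3155,0.081],np.radians(-8.3))
o=r.get_obs(); print(o['contact_force'],o['gripper_force'],o['grip_width'])
M=R.from_rotvec(o['orientation']).as_matrix()
ax=np.array([0.5062,-0.314,0]); p=o['tcp_pos']*[1,1,0]; v=p-ax; rad=np.hypot(*v[:2]); print('rad',rad)
ph0=np.arctan2(v[1],v[0])
for k in range(1,9):
    ph=ph0-0.25*k; t=ax+.038*np.array([np.cos(ph),np.sin(ph),0]); print(k,(M.T@(t-p)).round(4))
```

```text
tcp [ 0.4704 -0.315   0.0816] shift [-0.0007 -0.0013  0.0006] y dir deg -8.4 toolx [ 0.146  0.989 -0.   ] z [ 0.002 -0.    -1.   ]
spin -0.0017
q [ 0.749  0.51  -0.345  1.923  0.245  0.747  0.118] clk 5.32
[ 4.37692794 -1.11618493 -1.58703613] 29.279924236179795 0.01739910873187493
rad 0.03581991491050753
1 [ 0.0091 -0.0026 -0.    ]
2 [ 0.0184 -0.0007 -0.    ]
3 [0.0269 0.0034 0.    ]
4 [0.0342 0.0095 0.    ]
5 [0.0397 0.0172 0.    ]
6 [0.0431 0.026  0.    ]
7 [0.0443 0.0354 0.0001]
8 [0.043  0.0448 0.0001]
```

>>> play_rows(targets="0.8 0.004 -0.0005 0 0; 0.8 0.0095 -0.0005 0 0; 0.8 0.0185 0.001 0 0; 0.8 0.027 0.0045 0 0; 0.8 0.0343 0.0105 0 0; 0.8 0.0343 0.0105 0 0")

```text
clock: 5.82
tcp_pos: [0.4804, -0.2779, 0.0812]
orientation: [-2.369, -2.046, 0.008]
contact_force: [-13.8, 10.4, 18.1]
grip_width: 0.0174
gripper_force: 32.3
```

```bash
cat >> h.py <<'E'
def crank(ax,step,n=8,lead=0):
    o=r.get_obs(); M=R.from_rotvec(o['orientation']).as_matrix(); print('F tool',(M.T@o['contact_force']).round(1),'grip',o['gripper_force'],o['grip_width'],'clk',o['clock'])
    p=o['tcp_pos']; v=p[:2]-ax; ph0=np.arctan2(v[1],v[0]); print('tcp',p.round(4),'rad',np.hypot(*v),'ph0',ph0,'crank', (np.radians(-90-8.3)-ph0)%(2*np.pi))
    for k in range(1,n+1):
        ph=ph0-step*k; t=np.r_[np.array(ax)+.038*np.array([np.cos(ph),np.sin(ph)]),p[2]]; print(k,(M.T@(t-p))[:2].round(4))
E
python3 - <<'E'
from h import *
crank([.508,-.314],.25)
E
```

```text
F tool [  8.3 -15.4 -17.9] grip 32.269028284354135 0.0173767188463308 clk 5.8167
tcp [ 0.4804 -0.2779  0.0812] rad 0.04542877030503806 ph0 2.2247682664204977 crank 2.3427583860486623
1 [0.0007 0.0127]
2 [0.0046 0.0214]
3 [0.0063 0.0307]
4 [0.0056 0.0401]
5 [0.0026 0.0491]
6 [-0.0026  0.0571]
7 [-0.0096  0.0635]
8 [-0.0179  0.068 ]
```

>>> play_rows(targets="0.8 0.002 -0.002 -0.001 0; 0.8 0.003 -0.004 -0.002 0; 0.8 0.003 -0.004 -0.002 0; 0.8 0.003 -0.004 -0.002 0")

```text
clock: 6.15
tcp_pos: [0.4801, -0.278, 0.082]
orientation: [-2.376, -2.051, 0.001]
contact_force: [1.7, 1.6, -11.2]
grip_width: 0.0172
gripper_force: 30.7
```

Run:
```python
from h import *
crank([.5065,-.309],.25,1)
rs=[]
for n in ('scene','side'):
    cv2.imwrite(f'pics/{n}3.png',r.grab_frame(n)[:,:,::-1])
cv2.imwrite('pics/w3.png',r.grab_frame('wrist')[:,:,::-1])
a=cv2.imread('pics/side3.png')[220:320,270:370]; b=cv2.imread('pics/w3.png')[150:400,195:445]
cv2.imwrite('pics/c3.png',np.hstack([cv2.resize(a,(400,400),interpolation=2),cv2.resize(b,(400,400),interpolation=2)]))
```

```text
F tool [ 1.8  1.4 11.2] grip 30.745383205648977 0.017219355618656673 clk 6.15
tcp [ 0.4801 -0.278   0.082 ] rad 0.040720218005960866 ph0 2.274663138594814 crank 2.2928635138743463
1 [0.0045 0.0091]
```

View pics/c3.png

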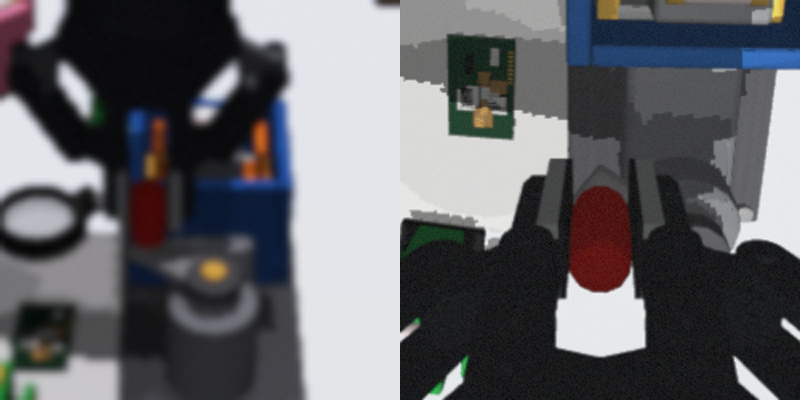

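Run:
```python
from h import *
def cen(f,roi,red,cut=None):
    hsv=cv2.cvtColor(cv2.imread(f),cv2.COLOR_BGR2HSV); x,y,w,h=roi
    m=((hsv[...,1]>120)&((hsv[...,0]<8)|(hsv[...,0]>170))&(hsv[...,2]>35)).astype('uint8') if red else cv2.inRange(hsv,(10,100,60),(32,255,255))
    mm=np.zeros_like(m); mm[y:y+h,x:x+w]=m[y:y+h,x:x+w]
    q,l,s,c=cv2.connectedComponentsWithStats(mm); i=1+s[1:,4].argmax(); return s[i],c[i]
ci=r.camera_info('side'); cw=r.camera_info('wrist')
for k in (0,3):
    s,c=cen(f'pics/side{k}.png',(295,262,24,36) if k==0 else (298,258,20,30),True); g,cg=cen(f'pics/side{k}.png',(312,278,24,16),False)
    print(k,s,c.round(1),'knob',onplane(ci,*c,.0955).round(4),g,'hub',onplane(ci,*cg,.078).round(4)); A=ray(ci,*c)
s,c=cen('pics/w3.png',(295,255,55,90),True); print('w3',s,c,onplane(cw,*c,.097).round(4))
```

```text
0 [300 275   9  18 127] [303.6 282.8] knob [ 0.4694 -0.3167  0.0955] [320 285   7   6  31] hub [ 0.5063 -0.3149  0.078 ]
3 [302 264  10  18 145] [306.7 272.9] knob [ 0.4793 -0.2895  0.0955] [320 285   7   6  32] hub [ 0.5064 -0.3147  0.078 ]
w3 [ 300  266   41   66 2182] [319.7167736  299.40192484] [ 0.4782 -0.2877  0.097 ]
```

The knob has slipped to the pads' edge: knob at (0.479,-0.289), TCP at (0.480,-0.278). The crank path was too quick, so I'll recentre, grip harder and go slower.

>>> play_rows(targets="0.4 0 0 0 0; 0.2 0 0 0 0; 0.2 -0.004 0 0 0; 0.2 -0.008 0.0005 0 0; 0.2 -0.011 0.0005 0 0; 0.2 -0.011 0.0005 0 0; 0.2 -0.011 0.0005 0 0", squeeze=60)

```text
clock: 6.88
tcp_pos: [0.4802, -0.2907, 0.0835]
orientation: [2.379, 2.051, -0.0]
contact_force: [0.7, -0.7, 1.0]
grip_width: 0.0343
gripper_force: 0.0
```

Run:
```python
from h import *
crank([.5063,-.3147],.12,8); print(r.get_obs()['tcp_pos'])
```

```text
F tool [-0.6  0.8 -1. ] grip 0.0 0.034290275323402314 clk 6.8833
tcp [ 0.4802 -0.2907  0.0835] rad 0.03551141871495225 ph0 2.3977197896735274 crank 2.1698068627956326
1 [0.005  0.0007]
2 [0.0083 0.0039]
3 [0.0111 0.0075]
4 [0.0135 0.0113]
5 [0.0154 0.0155]
6 [0.0168 0.0198]
7 [0.0177 0.0243]
8 [0.0181 0.0288]
[ 0.48016887 -0.2906537   0.0835173 ]
```

>>> play_rows(targets="0.5 0.0012 -0.0008 0 0; 0.9 0.0012 -0.0008 0 0; 0.9 0.0012 -0.0008 0 0; 0.9 0.0012 -0.0008 0 0; 0.9 0.0012 -0.0008 0 0", squeeze=60)

```text
clock: 7.3
tcp_pos: [0.4789, -0.2882, 0.0836]
orientation: [-2.377, -2.052, 0.001]
contact_force: [-3.1, 2.3, 5.5]
grip_width: 0.0162
gripper_force: 58.4
```

Run:
```python
from h import *
crank([.5063,-.3147],.12,8)
```

```text
F tool [ 1.8 -3.4 -5.5] grip 58.41212675906718 0.016190896143693987 clk 7.3
tcp [ 0.4789 -0.2882  0.0836] rad 0.038095452834905286 ph0 2.3717915695522565 crank 2.1957350829169036
1 [0.0035 0.003 ]
2 [0.0066 0.0062]
3 [0.0094 0.0099]
4 [0.0117 0.0138]
5 [0.0135 0.018 ]
6 [0.0148 0.0224]
7 [0.0155 0.0269]
8 [0.0158 0.0314]
```

>>> play_rows(targets="0.9 0.0018 0.0014 0 0; 0.9 0.005 0.0045 0 0; 0.9 0.008 0.008 0 0; 0.9 0.0106 0.0119 0 0; 0.9 0.0126 0.016 0 0; 0.9 0.0142 0.0202 0 0; 0.9 0.0152 0.0247 0 0; 0.9 0.0157 0.0291 0 0")

```text
clock: 7.97
tcp_pos: [0.5098, -0.2774, 0.0835]
orientation: [-2.378, -2.052, 0.003]
contact_force: [-3.7, -0.3, 4.7]
grip_width: 0.016
gripper_force: 58.5
```

Run:
```python
from h import *
crank([.5063,-.3147],.12,8)
```

```text
F tool [-0.9 -3.6 -4.7] grip 58.4567410312593 0.015971228963154435 clk 7.9667
tcp [ 0.5098 -0.2774  0.0835] rad 0.037464369950158796 ph0 1.4767311966666927 crank 3.0907954558024677
1 [0.0005 0.0045]
2 [-0.0001  0.009 ]
3 [-0.0012  0.0135]
4 [-0.0028  0.0177]
5 [-0.005   0.0217]
6 [-0.0076  0.0255]
7 [-0.0106  0.0289]
8 [-0.014   0.0319]
```

>>> play_rows(targets="0.9 0.0005 0.0045 0 0; 0.9 -0.0001 0.009 0 0; 0.9 -0.0012 0.0135 0 0; 0.9 -0.0028 0.0177 0 0; 0.9 -0.005 0.0217 0 0; 0.9 -0.0076 0.0255 0 0; 0.9 -0.0106 0.0289 0 0; 0.9 -0.014 0.0319 0 0")

```text
clock: 8.63
tcp_pos: [0.5388, -0.2963, 0.0834]
orientation: [-2.377, -2.05, 0.004]
contact_force: [-7.1, 0.6, 8.0]
grip_width: 0.0164
gripper_force: 58.8
```

Run:
```python
from h import *
crank([.5063,-.3147],.13,8)
```

```text
F tool [-0.5 -7.2 -8. ] grip 58.83451810106635 0.01638245901577393 clk 8.6333
tcp [ 0.5388 -0.2963  0.0834] rad 0.03732913291000289 ph0 0.5161274110705263 crank 4.051399241398634
1 [-0.0037  0.0033]
2 [-0.0081  0.0055]
3 [-0.0127  0.0072]
4 [-0.0176  0.0082]
5 [-0.0225  0.0086]
6 [-0.0274  0.0083]
7 [-0.0323  0.0074]
8 [-0.037   0.0059]
```

>>> play_rows(targets="0.9 -0.004 0.002 0 0; 0.9 -0.0083 0.0037 0 0; 0.9 -0.0128 0.0052 0 0; 0.9 -0.0177 0.0062 0 0; 0.9 -0.0226 0.0066 0 0; 0.9 -0.0275 0.0063 0 0; 0.9 -0.0324 0.0054 0 0; 0.9 -0.037 0.0039 0 0")

```text
clock: 9.3
tcp_pos: [0.5399, -0.3318, 0.0836]
orientation: [2.377, 2.054, 0.003]
contact_force: [-0.2, 3.9, 3.3]
grip_width: 0.0164
gripper_force: 58.4
```

Run:
```python
from h import *
crank([.506,-.3147],.13,8)
```

```text
F tool [ 3.9 -0.8 -3.3] grip 58.418303579092026 0.016426937986267248 clk 9.3
tcp [ 0.5399 -0.3318  0.0836] rad 0.03794112438960891 ph0 -0.4685093645168437 crank 5.036036016986004
1 [-0.0046 -0.0018]
2 [-0.0089 -0.0043]
3 [-0.0128 -0.0072]
4 [-0.0163 -0.0107]
5 [-0.0194 -0.0146]
6 [-0.0219 -0.0188]
7 [-0.0238 -0.0234]
8 [-0.0251 -0.0281]
```

>>> play_rows(targets="0.9 -0.0046 -0.0018 0 0; 0.9 -0.0089 -0.0043 0 0; 0.9 -0.0128 -0.0072 0 0; 0.9 -0.0163 -0.0107 0 0; 0.9 -0.0194 -0.0146 0 0; 0.9 -0.0219 -0.0188 0 0; 0.9 -0.0238 -0.0234 0 0; 0.9 -0.0251 -0.0281 0 0")

```text
clock: 9.97
tcp_pos: [0.5077, -0.3534, 0.0835]
orientation: [2.377, 2.052, 0.003]
contact_force: [3.4, 5.6, 3.0]
grip_width: 0.0159
gripper_force: 58.4
```

Run:
```python
from h import *
crank([.506,-.3147],.13,8)
```

```text
F tool [ 6.1  2.5 -3. ] grip 58.421377670019865 0.015907069110766073 clk 9.9667
tcp [ 0.5077 -0.3534  0.0835] rad 0.038763314520408536 ph0 -1.5256762315960624 crank 6.093202884065223
1 [ 0.0001 -0.005 ]
2 [ 0.0001 -0.01  ]
3 [ 0.0008 -0.0149]
4 [ 0.0021 -0.0196]
5 [ 0.004  -0.0242]
6 [ 0.0064 -0.0285]
7 [ 0.0094 -0.0324]
8 [ 0.0129 -0.0359]
```

>>> play_rows(targets="0.9 0.0008 -0.005 0 0; 0.9 0.0014 -0.01 0 0; 0.9 0.0023 -0.0149 0 0; 0.9 0.0036 -0.0196 0 0; 0.9 0.0055 -0.0242 0 0; 0.9 0.0079 -0.0285 0 0; 0.9 0.0109 -0.0324 0 0; 0.9 0.0144 -0.0359 0 0")

```text
clock: 10.63
tcp_pos: [0.473, -0.335, 0.0835]
orientation: [2.379, 2.051, -0.001]
contact_force: [1.3, -3.5, 4.7]
grip_width: 0.0161
gripper_force: 58.9
```

Run:
```python
from h import *
crank([.506,-.3147],.13,8)
```

```text
F tool [-3.3  1.8 -4.7] grip 58.85653154924512 0.016110961910836743 clk 10.6333
tcp [ 0.473  -0.335   0.0835] rad 0.0387299336370591 ph0 -2.591093103349172 crank 0.8754344486387462
1 [ 0.0044 -0.0024]
2 [ 0.0088 -0.0047]
3 [ 0.0134 -0.0065]
4 [ 0.0182 -0.0077]
5 [ 0.0231 -0.0083]
6 [ 0.028  -0.0082]
7 [ 0.0329 -0.0075]
8 [ 0.0376 -0.0061]
```

>>> play_rows(targets="0.9 0.0044 -0.0024 0 0; 0.9 0.0088 -0.0046 0 0; 0.9 0.0134 -0.0063 0 0; 0.9 0.0182 -0.0074 0 0; 0.9 0.0231 -0.0079 0 0; 0.9 0.028 -0.0078 0 0; 0.9 0.0329 -0.007 0 0; 0.9 0.0376 -0.0056 0 0")

```text
clock: 11.3
tcp_pos: [0.4724, -0.2965, 0.0835]
orientation: [-2.379, -2.051, 0.003]
contact_force: [-1.4, -4.7, 5.6]
grip_width: 0.0161
gripper_force: 59.2
```

Run:
```python
from h import *
crank([.506,-.3147],.13,8)
```

```text
F tool [-4.8 -0.7 -5.6] grip 59.172616777941585 0.0161387210583619 clk 11.3
tcp [ 0.4724 -0.2965  0.0835] rad 0.03818949948446314 ph0 2.6459128018307614 crank 1.9216138506383986
1 [0.0045 0.0022]
2 [0.0087 0.0047]
3 [0.0125 0.0078]
4 [0.016  0.0113]
5 [0.0189 0.0153]
6 [0.0213 0.0196]
7 [0.0231 0.0242]
8 [0.0243 0.029 ]
```

>>> play_rows(targets="0.9 0.0045 0.0022 0 0; 0.9 0.0087 0.0047 0 0; 0.9 0.0125 0.0078 0 0; 0.9 0.016 0.0113 0 0; 0.9 0.0189 0.0153 0 0; 0.9 0.0213 0.0196 0 0; 0.9 0.0231 0.0242 0 0; 0.9 0.0243 0.029 0 0")

```text
clock: 11.97
tcp_pos: [0.5039, -0.2771, 0.0833]
orientation: [-2.378, -2.05, 0.006]
contact_force: [-3.7, -3.6, 9.5]
grip_width: 0.0162
gripper_force: 59.4
```

Run:
```python
from h import *
crank([.506,-.3147],.13,8)
```

```text
F tool [-4.1 -3.2 -9.5] grip 59.4201991148293 0.01616799468624131 clk 11.9667
tcp [ 0.5039 -0.2771  0.0833] rad 0.03770037593787275 ph0 1.6272336148533524 crank 2.940293037615808
1 [0.001  0.0048]
2 [0.001  0.0098]
3 [0.0004 0.0147]
4 [-0.0008  0.0194]
5 [-0.0026  0.024 ]
6 [-0.005   0.0283]
7 [-0.008   0.0323]
8 [-0.0114  0.0358]
```

>>> play_rows(targets="0.9 0.0003 0.0048 -0.0005 0; 0.9 0 0.0098 -0.001 0; 0.9 -0.0006 0.0147 -0.001 0; 0.9 -0.0018 0.0194 -0.001 0; 0.9 -0.0036 0.0238 -0.001 0; 0.9 -0.006 0.028 -0.001 0; 0.9 -0.0088 0.0318 -0.001 0; 0.9 -0.0122 0.0352 -0.001 0")

```text
clock: 12.63
tcp_pos: [0.5363, -0.2925, 0.0834]
orientation: [-2.374, -2.049, 0.005]
contact_force: [-5.1, 0.6, 7.8]
grip_width: 0.0162
gripper_force: 59.2
```

Run:
```python
from h import *
crank([.506,-.3147],.13,8)
```

```text
F tool [-0.1 -5.2 -7.8] grip 59.243815848603845 0.016230920532680854 clk 12.6333
tcp [ 0.5363 -0.2925  0.0834] rad 0.03751526677263559 ph0 0.6320243987757328 crank 3.9355022536934277
1 [-0.0034  0.0036]
2 [-0.0075  0.0063]
3 [-0.0119  0.0085]
4 [-0.0166  0.01  ]
5 [-0.0215  0.011 ]
6 [-0.0264  0.0113]
7 [-0.0313  0.011 ]
8 [-0.0362  0.01  ]
```

>>> play_rows(targets="0.9 -0.0036 0.0028 0 0; 0.9 -0.0077 0.005 0 0; 0.9 -0.0121 0.007 0 0; 0.9 -0.0168 0.0085 0 0; 0.9 -0.0217 0.0094 0 0; 0.9 -0.0266 0.0097 0 0; 0.9 -0.0315 0.0094 0 0; 0.9 -0.0363 0.0084 0 0")

```text
clock: 13.3
tcp_pos: [0.5415, -0.328, 0.0836]
orientation: [-2.373, -2.052, -0.001]
contact_force: [-0.5, 4.3, 3.1]
grip_width: 0.0162
gripper_force: 58.8
```

Run:
```python
from h import *
crank([.506,-.3147],.13,8)
```

```text
F tool [ 4.2 -1.1 -3.1] grip 58.8322948012501 0.016166921061946154 clk 13.3
tcp [ 0.5415 -0.328   0.0836] rad 0.037899457384329024 ph0 -0.35818955134061653 crank 4.925716203809777
1 [-0.0048 -0.0013]
2 [-0.0093 -0.0032]
3 [-0.0135 -0.0057]
4 [-0.0174 -0.0088]
5 [-0.0209 -0.0123]
6 [-0.0238 -0.0163]
7 [-0.0262 -0.0206]
8 [-0.0281 -0.0252]
```

>>> play_rows(targets="0.9 -0.0048 -0.0013 0 0; 0.9 -0.0093 -0.0032 0 0; 0.9 -0.0135 -0.0057 0 0; 0.9 -0.0174 -0.0088 0 0; 0.9 -0.0209 -0.0123 0 0; 0.9 -0.0238 -0.0163 0 0; 0.9 -0.0262 -0.0206 0 0; 0.9 -0.0278 -0.0245 0 0")

```text
clock: 13.97
tcp_pos: [0.5138, -0.3526, 0.0836]
orientation: [-2.375, -2.052, -0.003]
contact_force: [2.9, 5.7, 0.4]
grip_width: 0.0163
gripper_force: 58.5
```

Run:
```python
from h import *
crank([.506,-.3147],.08,8)
```

```text
F tool [ 6.   2.1 -0.4] grip 58.546607019379735 0.016332089129369842 clk 13.9667
tcp [ 0.5138 -0.3526  0.0836] rad 0.03869418695823042 ph0 -1.367656160872977 crank 5.935182813342137
1 [-0.0003 -0.0031]
2 [-0.001  -0.0061]
3 [-0.0014 -0.0091]
4 [-0.0016 -0.0121]
5 [-0.0016 -0.0152]
6 [-0.0013 -0.0182]
7 [-0.0008 -0.0212]
8 [-0.     -0.0241]
```

>>> play_rows(targets="0.9 0.0003 -0.0031 0 0; 0.9 0.0002 -0.0061 0 0; 0.9 0 -0.0091 0 0; 0.9 0 -0.0121 0 0; 0.9 0 -0.0152 0 0; 0.9 0 -0.0175 0 0; 0.9 0 -0.0185 0 0; 0.9 0 -0.0185 0 0")

```text
clock: 14.63
tcp_pos: [0.499, -0.3526, 0.0842]
orientation: [2.373, 2.049, 0.008]
contact_force: [15.6, -2.8, -15.0]
grip_width: 0.0163
gripper_force: 59.0
```

Run:
```python
from h import *
crank([.506,-.3147],.08,6)
```

```text
F tool [-0.5 15.8 15.1] grip 59.00383262895048 0.016252844507371366 clk 14.6333
tcp [ 0.499  -0.3526  0.0842] rad 0.038504754733875185 ph0 -1.7525897555316323 crank 0.03693110082120632
1 [ 0.0007 -0.003 ]
2 [ 0.0012 -0.006 ]
3 [ 0.0019 -0.009 ]
4 [ 0.0029 -0.0119]
5 [ 0.004  -0.0147]
6 [ 0.0054 -0.0174]
```

>>> play_rows(targets="0.9 0.0003 -0.0015 0 0; 0.9 0.0005 -0.003 0 0; 0.9 0.0005 -0.003 0 0; 0.9 0.0005 -0.003 0 0")

```text
clock: 14.97
tcp_pos: [0.4989, -0.3524, 0.0845]
orientation: [2.369, 2.047, 0.012]
contact_force: [22.1, -5.3, -21.9]
grip_width: 0.016
gripper_force: 59.2
```

Run:
```python
from h import *
crank([.506,-.3147],.08,1)
```

```text
F tool [-2.  22.3 22.2] grip 59.15666061721481 0.015971254900277673 clk 14.9667
tcp [ 0.4989 -0.3524  0.0845] rad 0.03838446914333248 ph0 -1.758064578881543 crank 0.04240592417111699
1 [ 0.0006 -0.003 ]
```

Stop reached: the force rises to 22 N with no movement. Relaxing, releasing and rising.

>>> play_rows(targets="0.9 0 0.004 0.002 0; 0.9 0 0.007 0.003 0; 0.5 0 0.007 0.003 0; 0.2 0 0.007 0.003 0; 0.1 0 0.007 0.003 0; 0.1 0 0.007 -0.007 0; 0.1 0 0.007 -0.03 0; 0.1 0 0.007 -0.06 0")

```text
clock: 15.63
tcp_pos: [0.4973, -0.3516, 0.1434]
orientation: [-2.375, -2.049, 0.003]
contact_force: [0.2, -0.8, 1.1]
grip_width: 0.0388
gripper_force: 0.0
```

>>> play_rows(targets="-0.2 0 0 -0.03 0; -0.6 0 0 -0.06 0; -1 0 0 -0.09 0; -1 0 0 -0.11 0; -1 0 0 -0.12 0; -1 0 0 -0.12 0; -1 0 0 -0.12 0", squeeze=30)

```text
clock: 16.22
tcp_pos: [0.4988, -0.3522, 0.2639]
orientation: [-2.379, -2.052, 0.001]
contact_force: [-0.2, 0.8, -2.0]
grip_width: 0.0851
gripper_force: 0.0
```

Run:
```python
from h import *
for n in ('scene','side','wrist'):
    cv2.imwrite(f'pics/{n}4.png',r.grab_frame(n)[:,:,::-1])
ci=r.camera_info('wrist'); np.save('w4.npy',np.r_[ci['position'],ci['rotation']])
move([.521,-.210,.2],np.radians(-8.3))
a=cv2.imread('pics/side4.png')[210:310,270:370]; b=cv2.imread('pics/wrist4.png')[0:250,250:500]; c=cv2.imread('pics/scene4.png')[150:250,290:390]
cv2.imwrite('pics/c4.png',np.hstack([cv2.resize(q,(266,266),interpolation=2) for q in(a,b,c)]))
```

```text
tcp [ 0.4984 -0.3518  0.2623] shift [0.1435 0.0018 0.0625] y dir deg -8.42 toolx [0.147 0.989 0.001] z [-0.003  0.002 -1.   ]
spin -0.0022
q [ 0.805  0.373 -0.383  1.659  0.15   1.142  0.236] clk 16.37
```

View pics/c4.png

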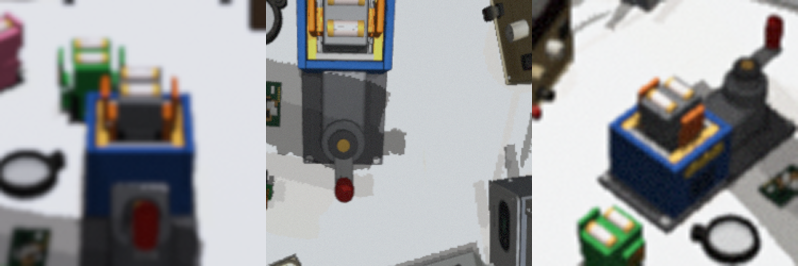

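The carrier is up, with its orange catches above the rim. Next I measure the paddles.

Run:
```python
from h import *
t=np.load('w4.npy'); cis={n:r.camera_info(n) for n in('scene','side','wrist')}; cis['wrist']['position'],cis['wrist']['rotation']=t[:3],t[3:]
roi={'scene':(300,165,80,60),'side':(295,225,55,40),'wrist':(270,0,110,65)}
F={}
for n,(x,y,w,h) in roi.items():
    hsv=cv2.cvtColor(cv2.imread(f'pics/{n}4.png'),cv2.COLOR_BGR2HSV)
    m=cv2.inRange(hsv,(5,170,90),(17,255,255)); mm=np.zeros_like(m); mm[y:y+h,x:x+w]=m[y:y+h,x:x+w]
    q,l,s,c=cv2.connectedComponentsWithStats(mm); i=[j for j in range(1,q) if s[j,4]>12]
    for j in i: print(n,s[j],c[j].round(1),onplane(cis[n],*c[j],.094).round(4),onplane(cis[n],*c[j],.108).round(4))
```

```text
scene [331 180   6   6  13] [333.4 182.8] [ 0.5541 -0.2202  0.094 ] [ 0.546  -0.2083  0.108 ]
scene [346 190   8   7  29] [349.9 193.1] [ 0.5027 -0.214   0.094 ] [ 0.4954 -0.2022  0.108 ]
side [308 239   4   7  20] [309.1 241.7] [ 0.4998 -0.1891  0.094 ] [ 0.4968 -0.208   0.108 ]
side [308 248   6   8  36] [310.1 251.8] [ 0.4963 -0.2235  0.094 ] [ 0.4934 -0.2416  0.108 ]
side [331 249   6   9  35] [333.8 252.2] [ 0.5435 -0.2325  0.094 ] [ 0.5395 -0.2504  0.108 ]
wrist [289   0  12  33 231] [293.6  15.8] [ 0.4963 -0.2065  0.094 ] [ 0.4969 -0.2094  0.108 ]
wrist [348   0  13  34 263] [355.1  16. ] [ 0.5483 -0.2144  0.094 ] [ 0.5466 -0.2169  0.108 ]
wrist [301  10   3   6  14] [302.1  12.5] [ 0.5039 -0.2051  0.094 ] [ 0.5042 -0.208   0.108 ]
wrist [302  19   2  11  18] [302.6  24.4] [ 0.5028 -0.2144  0.094 ] [ 0.5031 -0.2169  0.108 ]
```

>>> play_rows(targets="-1 0.015 0 0 0; -1 0.045 0.0005 0.005 0; -1 0.075 0.001 0.02 0; -1 0.105 0.0015 0.035 0; -1 0.13 0.002 0.05 0; -1 0.143 0.002 0.06 0; -1 0.143 0.002 0.06 0; -1 0.143 0.002 0.06 0", squeeze=35)

```text
clock: 17.03
tcp_pos: [0.5219, -0.2096, 0.2035]
orientation: [-2.374, -2.054, 0.001]
contact_force: [-0.1, -0.6, 0.2]
grip_width: 0.0852
gripper_force: 0.0
```

>>> play_rows(targets="-1 0 0 0 0; -1 0 0 0.005 0; -1 0 0 0.01 0; -1 0 0 0.01 0; -1 0 0 0.01 0")

```text
clock: 17.45
tcp_pos: [0.5219, -0.2116, 0.194]
orientation: [-2.379, -2.051, 0.001]
contact_force: [0.1, -0.5, -0.5]
grip_width: 0.0853
gripper_force: 0.0
```

Run:
```python
from h import *
move([.5212,-.2108,.081],np.radians(-8.3))
ci=r.camera_info('wrist'); im=r.grab_frame('wrist')[:,:,::-1]; cv2.imwrite('pics/w5.png',im)
hsv=cv2.cvtColor(im.copy(),cv2.COLOR_BGR2HSV); m=cv2.inRange(hsv,(5,170,90),(17,255,255))
q,l,s,c=cv2.connectedComponentsWithStats(m)
for j in range(1,q):
    if s[j,4]>60: print(s[j],c[j].round(1),onplane(ci,*c[j],.1).round(4),onplane(ci,*c[j],.108).round(4))
```

```text
tcp [ 0.5219 -0.2116  0.194 ] shift [ 0.0007 -0.0007  0.113 ] y dir deg -8.49 toolx [0.148 0.989 0.   ] z [-0.001  0.    -1.   ]
spin -0.0033
q [ 0.623  0.369 -0.436  1.841  0.185  0.972 -0.04 ] clk 17.45
[292 185   5  19  63] [294.1 193.6] [ 0.5031 -0.2017  0.1   ] [ 0.5041 -0.1993  0.108 ]
[345 185   5  20  67] [347.1 193.2] [ 0.543  -0.2073  0.1   ] [ 0.5426 -0.2047  0.108 ]
[354 188   6  21  89] [356.7 196.7] [ 0.5498 -0.2112  0.1   ] [ 0.5493 -0.2085  0.108 ]
```

>>> play_rows(targets="-1 0.0005 0 0.015 0; -1 0.0005 0 0.035 0; -1 0.0005 0 0.055 0; -1 0.0005 0 0.075 0; -1 0.0005 0 0.092 0; -1 0.0005 0 0.105 0; -1 0.0005 0 0.112 0; -1 0.0005 0 0.112 0")

```text
clock: 18.17
tcp_pos: [0.5216, -0.2104, 0.0811]
orientation: [-2.377, -2.051, 0.002]
contact_force: [1.0, -0.1, -0.4]
grip_width: 0.0856
gripper_force: 0.0
```

>>> play_rows(targets="-1 0 0 0 0; -1 0 0 0 0; -0.7 0 0 0 0; -0.5 0 0 0 0; -0.3 0 0 0 0; -0.3 0 0 0 0")

```text
clock: 18.67
tcp_pos: [0.5229, -0.2108, 0.0831]
orientation: [2.378, 2.051, 0.001]
contact_force: [0.4, 0.1, 4.6]
grip_width: 0.0557
gripper_force: 2.5
```

Run:
```python
from h import *
move([.5212,-.2108,.081],np.radians(-8.3)); o=r.get_obs(); print(o['contact_force'],o['gripper_force'],o['grip_width'])
```

```text
tcp [ 0.5229 -0.2108  0.0831] shift [-0.0003 -0.0017  0.0021] y dir deg -8.44 toolx [ 0.147  0.989 -0.   ] z [ 0.001 -0.001 -1.   ]
spin -0.0024
q [ 0.579  0.512 -0.392  1.925  0.277  0.755 -0.118] clk 18.67
[0.38416463 0.10439443 4.64409948] 2.541767433285713 0.05565920339626734
```

>>> play_rows(targets="-0.2 0 0 0 0; -0.1 0 0 0 0; 0.1 0 0 0 0; 0.2 0 0 0 0; 0.2 0 0 0 0; 0.2 0 0 0 0", squeeze=35)

```text
clock: 19.17
tcp_pos: [0.5229, -0.2108, 0.0838]
orientation: [2.378, 2.051, 0.0]
contact_force: [-4.0, 1.2, 13.9]
grip_width: 0.0423
gripper_force: 34.2
```

Run:
```python
from h import *
move([.5212,-.2108,.081],np.radians(-8.3)); o=r.get_obs(); print(o['contact_force'],o['moment'],o['gripper_force'],o['grip_width'])
for n in ('scene','side','wrist'): cv2.imwrite(f'pics/{n}6.png',r.grab_frame(n)[:,:,::-1])
```

```text
tcp [ 0.5229 -0.2108  0.0838] shift [-0.0003 -0.0017  0.0028] y dir deg -8.44 toolx [ 0.147  0.989 -0.001] z [ 0.001 -0.001 -1.   ]
spin -0.0024
q [ 0.579  0.511 -0.393  1.925  0.277  0.757 -0.118] clk 19.17
[-3.95386592  1.19437799 13.9288632 ] [ 0.21753467  0.84757922 -0.01956511] 34.218358397483826 0.042279518346042315
```

>>> play_rows(targets="0.3 0 0 -0.002 0; 0.3 0 0 -0.006 0; 0.3 0 0 -0.011 0; 0.3 0 0 -0.016 0; 0.3 0 0 -0.021 0; 0.3 0 0 -0.025 0; 0.3 0 0 -0.025 0", squeeze=40)

```text
clock: 19.9
tcp_pos: [0.523, -0.2107, 0.1083]
orientation: [2.378, 2.051, 0.001]
contact_force: [0.3, 0.2, -1.9]
grip_width: 0.0413
gripper_force: 41.1
```

Run:
```python
from h import *
move([.5212,-.2108,.2],np.radians(-8.3)); o=r.get_obs(); print(o['contact_force'],o['moment'],o['gripper_force'],o['grip_width'])
```

```text
tcp [ 0.523  -0.2107  0.1083] shift [-0.0004 -0.0016 -0.0917] y dir deg -8.43 toolx [ 0.147  0.989 -0.   ] z [ 0.001 -0.001 -1.   ]
spin -0.0022
q [ 0.591  0.476 -0.406  1.91   0.255  0.803 -0.099] clk 19.9
[ 0.32110981  0.22748021 -1.87653001] [-0.02399856 -0.00391181 -0.00276808] 41.07011318206787 0.04134860795533758
```

Wrist force z is -1.9 N, which matches the carrier's weight (190 g) hanging free. Continuing up.

>>> play_rows(targets="0.3 0 0 -0.006 0; 0.3 0 0 -0.02 0; 0.3 0 0 -0.037 0; 0.3 0 0 -0.055 0; 0.3 0 0 -0.073 0; 0.3 0 0 -0.088 0; 0.3 0 0 -0.098 0; 0.3 0 0 -0.102 0")

```text
clock: 20.57
tcp_pos: [0.5231, -0.2107, 0.211]
orientation: [2.377, 2.051, 0.002]
contact_force: [1.0, 0.2, -1.7]
grip_width: 0.0412
gripper_force: 41.0
```

>>> play_rows(targets="0.3 0 0 0 0; 0.3 0 0 0 0; 0.3 0 0 0 0; 0.3 0 0 0 0; 0.3 0 0 0 0; 0.3 0 0 0 0")

```text
clock: 21.07
tcp_pos: [0.5221, -0.2104, 0.2088]
orientation: [-2.378, -2.052, 0.001]
contact_force: [1.1, 0.0, -0.7]
grip_width: 0.0412
gripper_force: 41.0
```

Run:
```python
from h import *
move([.5212,-.2108,.21]); o=r.get_obs(); print(o['contact_force'],o['moment'],o['gripper_force'],o['grip_width'],abs(o['qvel']).max())
for n in ('scene','side'): cv2.imwrite(f'pics/{n}7.png',r.grab_frame(n)[:,:,::-1])
a=cv2.imread('pics/side7.png')[170:320,240:390]; c=cv2.imread('pics/scene7.png')[110:260,270:420]
cv2.imwrite('pics/c7.png',np.hstack([cv2.resize(q,(400,400),interpolation=2) for q in(a,c)]))
```

```text
tcp [ 0.5221 -0.2104  0.2088] shift [-0.0005 -0.0009 -0.0012] y dir deg -8.42 toolx [0.146 0.989 0.   ] z [-0.001  0.    -1.   ]
q [ 0.627  0.353 -0.441  1.827  0.176  1.002 -0.033] clk 21.07
[ 1.05137495  0.0364343  -0.70339301] [-0.03917604 -0.0111301  -0.07714358] 41.04006886482239 0.04121928020162541 0.006588625277404293
```

View pics/c7.png

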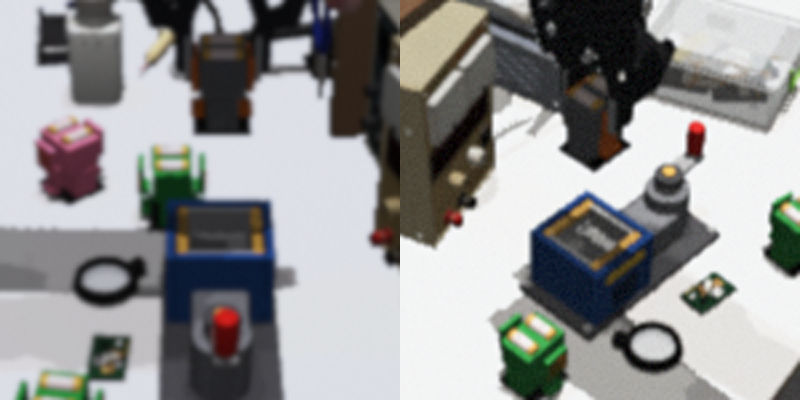

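The carrier hangs upright in the gripper (side crop (222,85)), well clear of the empty dock, with the crank at its stop. The bystanders look undisturbed.

```bash
python3 -c "
from h import *
print(r.hand_in())"
```

```text
the job is handed in; nothing more can be done
None
```

The crank is at its stop and the carrier is out of the dock: it is held upright and still by its squeezed catches, its underside about 10 cm above the well's rim, and the job is handed in at about 21 s of the 61 s allowed.

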